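# Pin a tube-rack tray to its dock with a tapered drift

### The job

The sliding tray of the tube-rack dock has to be locked: take the tapered steel drift out of its stand and push it down through the tray's hole and the hole in the keeper plate beneath, so that tray and keeper are drawn into line, until the drift's collar is fully home on the tray, then let go. The holes do not line up yet and nobody knows just where along the slide the lower one is, so feel for it gently and never force the drift: keep its load on the dock under 35 N. Leave the clipboard, pen, jar and spare rack where they are.

Things in the scene. Friction and masses are not known exactly. Their poses are not given: they have to be found in the camera images.
- dock: Fixed docking frame, 130 mm (its x) by 360 mm (its y); origin at the centre of its underside, z up. White walls with aluminium slide rails along its y, 66 mm above the bench. On it slides a flat aluminium tray (top face 64 mm up) that carries a rack of capped tubes at its +y end: tube tops about 175 mm up, the rack starting 90 mm from the tray's hole.
- tray_hole (a point): Centre of the mouth of the tray's round through hole (17 mm wide, at the tray's -y end), on its top face, 64 mm above the bench; axes as the dock's. The tray is 8 mm thick and slides along the dock's y only, up to 24 mm either way of where its hole is over keeper_place, with about 6 N of drag, and stays where left.
- keeper_place (a point): Middle of the range of the keeper's hole: on the top face of a steel plate under the tray, 55 mm above the bench, at dock x 0, y -100 mm. The plate is 8 mm thick, 1 mm below the tray, its hole 17 mm wide. It is clamped in slots: the real hole lies up to 20 mm either way of this point along the dock's y, is not measured and will not yield. Below it is free space down to 6 mm above the bench.
- stand: Fixed grey plastic block, 60 x 60 x 62 mm high, with a 21 mm wide, 57 mm deep hole in its top in which the drift stands loosely; origin at the centre of its underside.
- drift: Steel drift, about 160 g, upright in the stand. Origin on its axis at the underside of its collar (at first 62 mm above the bench), z up. Collar 27 mm wide, z 0 to 5 mm; black round handle 20 mm wide, z 5 to 50 mm, to grip. Below: shank 16 mm wide down to z -21 mm, then a taper to an 8 mm wide tip at z -50 mm. Home: collar on the tray's top face, shank filling both holes.
- drift_tip (a point): The centre of the drift's blunt tip, 50 mm below the collar's underside.
- clipboard: Black clipboard with paper, 230 x 170 mm, 14 mm high; to be left alone. Origin at the centre of its underside.
- pen: Pen with red barrel, 110 mm long, 12 mm thick, lying along its x; to be left alone. Origin under its middle.
- jar: White specimen jar with lid, 60 mm wide, 70 mm high; to be left alone. Origin at the centre of its underside.
- spare_rack: Spare rack with ten capped tubes, 60 x 142 mm, 108 mm high; to be left alone. Origin at the centre of its underside.
Mind the look-alikes: they are no part of the job. There is more than one size of the drift; the job needs the smallest.

How it is judged:
At the end, for the whole second after the job is handed in: The drift stands upright (within 0.06 rad) in the tray's hole (within 2.5 mm of its centre), collar down on the tray's top face (gap under 1.5 mm), so that its shank fills both holes, at rest and released (z of drift in the frame of tray_hole between -0.003 and 0.0015 m and horizontal distance between drift and tray_hole below 0.0025 m and angle between drift's own z axis and vertical below 0.06 rad and linear speed of drift below 0.02 m/s); the robot touches nothing.
It fails at once if the drift is forced: it loads the dock, tray or keeper with more than 35 N (contact force between drift and dock above 35 N).
It fails at once if the clipboard is moved more than 25 mm (distance of clipboard from where it was at the start of the episode above 0.025 m).
It fails at once if the pen is moved more than 25 mm (distance of pen from where it was at the start of the episode above 0.025 m).
It fails at once if the jar is moved more than 25 mm (distance of jar from where it was at the start of the episode above 0.025 m).
It fails at once if the spare rack is moved more than 25 mm (distance of spare_rack from where it was at the start of the episode above 0.025 m).
It also fails if it takes over 72 s, if anything falls off the work surface, if the arm or the gripper's body presses on something with over 40 N, if the wrist force passes 120 N, or if a joint passes its speed limit or range.

### The arm

A 6-joint arm with a two-finger parallel gripper is mounted at the origin on the work surface. World frame = base frame: x ahead of the robot, y to its left, z up, the work surface at z = 0. Lengths are in m, angles in rad, forces in N, time in s.
With the tool pointing down it reaches from about 0.325 to 0.775 m from the base axis. Payload 5.5 kg.
Tool frame: the origin (TCP) lies between the finger pads; the fingertips stand 8 mm ahead of it and the grasp point (between the pads) lies 11 mm behind it (tcp_to_tips is the distance from the TCP to the fingertips, in m); z points along the fingers, y is the line along which they close (so a half turn about z gives the same grasp; the last joint's range is limited). The gripper opens to 88 mm and grips with 3 to 60 N. Pads are 20 mm wide; open, the fingers measure 115 mm over their backs; the gripper's body (75 mm by 178 mm) begins 61 mm behind the grasp point.
Start: joints at [-1.328, 0.091, 1.231, -0, 1.82, -0.057], TCP at [0.177, -0.573, 0.231] pointing down, gripper open.
Joint ranges: [-2.87, 2.87], [-0.86, 2.18], [0.17, 2.46], [-1.51, 4.65], [0.06, 2.69], [-2.65, 2.65]. Speed limits (rad/s): [2.57, 2.57, 3.01, 3.14, 3.14, 3.14].

### API

Orientations are given as a unit quaternion [w, x, y, z].
In Python, from bench import * gives the robot as it stands. Calls block until the motion is done:
- move_to(position, orientation): joint-space move of the TCP to a pose.
- move_l(position, speed=0.15, orientation=None): straight line of the TCP; orientation=None keeps the orientation; speed is the mean speed in m/s.
- movej(angles): joint-space move.
- gripper_open() and close(): open the fingers fully, or close them until they stop; the grip force is fixed at half the most.
- hold(seconds).
- inverse_kinematics(position, orientation): joint angles nearest the present ones, or None.
- state(): the state.
- get_image(name): name is "side" or "top" or "wrist"; returns a dict with "frame" (400x640x3 uint8, blue, green, red), "depth" (400x640 float32, m along the optical axis (not along the pixel's ray), 0 where there is no reading), "camera_matrix" (3x3 intrinsics, pixels), "view" (4x4, takes a point from world to camera coordinates). Camera axes: x right, y up, looking along -z (the intrinsics and any distortion apply to the point x, -y, -z); pixel columns grow to the right and rows downward; lengths in m; the calibration is good to about 2 mm. A picture is of the moment at which its call begins.
A pose or a line that the arm cannot do raises IKError and nothing moves.
- job_done(): hands the job in; it is judged then, once.
The state is a dict: "time": time; "joint_pos": joint angles; "dq": joint speeds; "joint_torque": joint torques, N m; "ee_pos": TCP position; "ee_rot": TCP orientation; "ft_force": force on the tool from outside, world axes, zero at the start; "moment": the same for the moment, N m; "finger_gap": finger opening in m; "finger_force": force on a finger pad.
Only numpy, scipy, OpenCV 4.12 (cv2) and the standard library are available. Lean on these libraries where they do the work, as an engineer would, in place of code of your own. Each camera call takes 0.05 s, during which the arm holds its last target. There are 200 camera calls.

## Working session

There is one attempt and no reset: what is moved stays moved. The work goes in short steps, each a Python script; the robot and the scene stay as the last script left them, time stands still between calls to the robot, and variables do not carry over. Pictures are saved under pics/ and viewed, at most 10 in all, crops included, and the job is handed in when it is done.

```bash
ls; mkdir -p pics; cat > h.py <<'E'
from bench import *
import numpy as np, cv2
def ray(im,u,v):
    K=im["camera_matrix"];V=np.array(im["view"]);R=V[:3,:3];t=V[:3,3]
    d=np.linalg.inv(K)@np.array([u,v,1.]);d=np.array([d[0],-d[1],-d[2]])
    return -R.T@t, R.T@d
def plane(im,u,v,z):
    o,d=ray(im,u,v);return o+d*(z-o[2])/d[2]
def cloud(im):
    v,u=np.mgrid[0:400,0:640];K=im["camera_matrix"];z=im["depth"]
    p=np.stack([(u-K[0,2])/K[0,0]*z,-(v-K[1,2])/K[1,1]*z,-z],-1)
    V=np.array(im["view"]);return (p-V[:3,3])@V[:3,:3]
def proj(im,p):
    V=np.array(im["view"]);c=V[:3,:3]@np.array(p)+V[:3,3];q=im["camera_matrix"]@np.array([c[0],-c[1],-c[2]]);return q[:2]/q[2]
E
python3 - <<'E'
from h import *
import pickle
d={n:get_image(n) for n in("top","side","wrist")}
pickle.dump(d,open("im0.pkl","wb"))
for n in("top","side"): cv2.imwrite(f"pics/{n}0.png",d[n]["frame"]); print(n,d[n]["camera_matrix"],np.linalg.inv(d[n]["view"])[:3,3], d[n].keys())
print(state())
E
```

```text
pics
top [[423.673926     0.         321.89127126]
 [  0.         423.673926   199.97319223]
 [  0.           0.           1.        ]] [ 0.45941761 -0.01594757  1.30358704] dict_keys(['frame', 'depth', 'camera_matrix', 'view'])
side [[482.40414688   0.         315.96925493]
 [  0.         482.40414688 197.87383248]
 [  0.           0.           1.        ]] [ 0.45116356 -0.90379392  0.99979344] dict_keys(['frame', 'depth', 'camera_matrix', 'view'])
{'time': 0.15, 'joint_pos': array([-1.32772172e+00,  9.16648403e-02,  1.23162549e+00, -9.54653052e-07,
        1.81979910e+00, -5.67164024e-02]), 'dq': array([ 0.00065433, -0.00371154, -0.00347731, -0.00017959, -0.00095543,
        0.00043362]), 'joint_torque': array([ 1.19793702e-03, -4.47044849e+01, -4.06907916e+01,  6.98530138e-02,
        2.74462992e-02, -1.11798702e-04]), 'ee_pos': array([ 0.17712783, -0.57302836,  0.22977007]), 'ee_rot': array([-7.45099368e-04,  9.88786429e-01,  1.49334652e-01, -7.00940315e-05]), 'ft_force': array([-0.04402134,  0.19783364, -0.45029594]), 'moment': array([-0.06063405,  0.02225339, -0.02023721]), 'finger_force': 0.0, 'finger_gap': 0.08757275690557091}
```

View pics/top0.png

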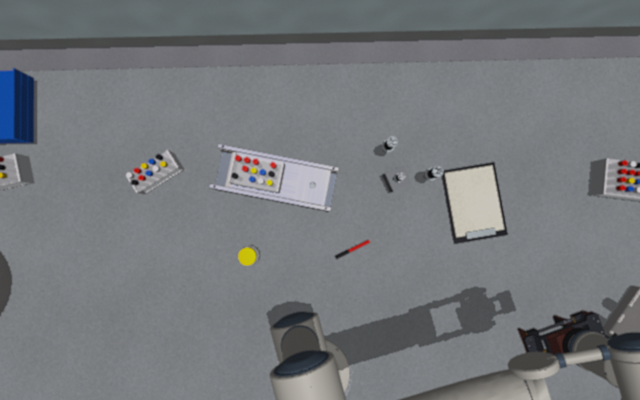

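View pics/side0.png

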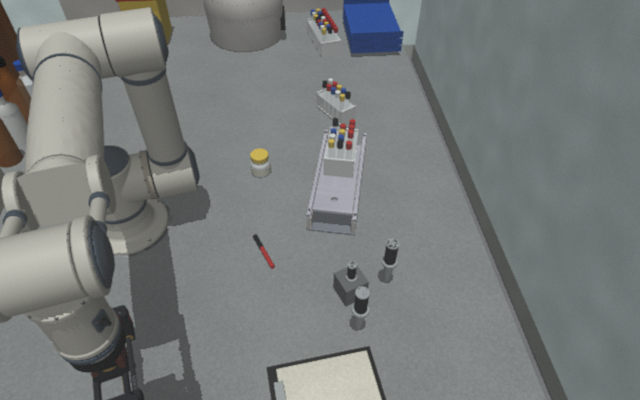

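The top view shows the dock at (275,180), with the tray hole at about (312,185). There are three drift-like objects, at top (391,143), (434,173) and (399,177), which are side (391,255), (361,305) and (351,275). Only the one at side (351,275) stands in the grey block, and it looks the smallest. I'll confirm that in a crop.

```bash
python3 - <<'E'
from h import *
import pickle
d=pickle.load(open("im0.pkl","rb"))
a=cv2.resize(d["side"]["frame"][225:335,310:420],(400,400),interpolation=3)
b=cv2.resize(d["top"]["frame"][125:205,370:450],(400,400),interpolation=3)
c=cv2.resize(d["side"]["frame"][180:240,300:375],(400,200),interpolation=3)
e=cv2.resize(d["top"]["frame"][140:215,205:345],(400,200),interpolation=3)
cv2.imwrite("pics/crop0.png",np.vstack([np.hstack([a,b]),np.hstack([c,e])]))
T=cloud(d["top"]);S=cloud(d["side"])
for n,P in(("top",T),("side",S)):
    for lo,hi in((0.09,.14),(.14,.25)):
        m=((P[...,2]>lo)&(P[...,2]<hi)&(P[...,0]>.3)&(P[...,0]<.75)&(np.abs(P[...,1])<.5)).astype(np.uint8)
        k,L,s,c=cv2.connectedComponentsWithStats(m)
        for i in range(1,k):
            if s[i,4]>8: print(n,lo,c[i].round(1),s[i,4],P[L==i].mean(0).round(4),P[L==i][:,2].max().round(3))
E
```

```text
top 0.09 [387.  145.1] 43 [ 0.6671 -0.2257  0.1151] 0.139
top 0.09 [256.3 172.3] 1100 [0.5985 0.1442 0.1221] 0.14
top 0.09 [158.5 156.4] 39 [0.6527 0.4212 0.1057] 0.115
top 0.09 [151.3 160.7] 42 [0.6411 0.4418 0.105 ] 0.115
top 0.09 [163.  163.4] 41 [0.6326 0.4091 0.1048] 0.114
top 0.09 [144.1 165.5] 42 [0.6281 0.4621 0.1051] 0.114
top 0.09 [155.7 168. ] 41 [0.6202 0.4297 0.1054] 0.115
top 0.09 [137.8 173.4] 96 [0.606  0.4801 0.1047] 0.113
top 0.09 [430.5 173.1] 47 [ 0.5846 -0.3467  0.1136] 0.139
top 0.09 [148.5 172.5] 40 [0.6078 0.4498 0.1057] 0.114
top 0.09 [400.5 175.7] 52 [ 0.5796 -0.2616  0.1109] 0.12
top 0.09 [134.  181.6] 44 [0.5832 0.4909 0.1045] 0.112
top 0.14 [391.8 140.6] 84 [ 0.6743 -0.2342  0.1442] 0.149
top 0.14 [237.8 157.8] 43 [0.6334 0.1868 0.1687] 0.178
top 0.14 [246.2 159.3] 39 [0.6286 0.164  0.1708] 0.176
top 0.14 [255. 161.] 41 [0.6235 0.1407 0.1699] 0.176
top 0.14 [272.5 164.4] 35 [0.613  0.0939 0.1713] 0.178
top 0.14 [244.6 168. ] 41 [0.6053 0.1689 0.1696] 0.178
top 0.14 [253.3 169.7] 38 [0.6002 0.1456 0.1702] 0.177
top 0.14 [437.1 170.7] 90 [ 0.5877 -0.3568  0
[... 224 characters left out ...]
7] 0.177
top 0.14 [260.2 180.1] 38 [0.5717 0.1277 0.1712] 0.177
top 0.14 [268.9 181.8] 38 [0.5665 0.1045 0.171 ] 0.177
side 0.09 [335.9  89.5] 297 [0.6166 0.4489 0.1028] 0.114
side 0.09 [340.2 153.2] 829 [0.5931 0.1124 0.1178] 0.14
side 0.09 [389.9 254. ] 158 [ 0.6674 -0.2449  0.1155] 0.14
side 0.09 [351.1 266.8] 106 [ 0.5758 -0.2668  0.1066] 0.115
side 0.09 [360.2 303.6] 166 [ 0.5816 -0.3683  0.1149] 0.14
side 0.14 [332.3 134. ] 195 [0.5728 0.141  0.1643] 0.175
side 0.14 [349.6 135.1] 195 [0.6197 0.1316 0.1648] 0.176
side 0.14 [340.6 136.9] 170 [0.594  0.124  0.1661] 0.177
side 0.14 [391.9 243.2] 116 [ 0.6707 -0.2355  0.1431] 0.147
side 0.14 [361.5 292. ] 147 [ 0.5839 -0.3582  0.1434] 0.147
```

View pics/crop0.png

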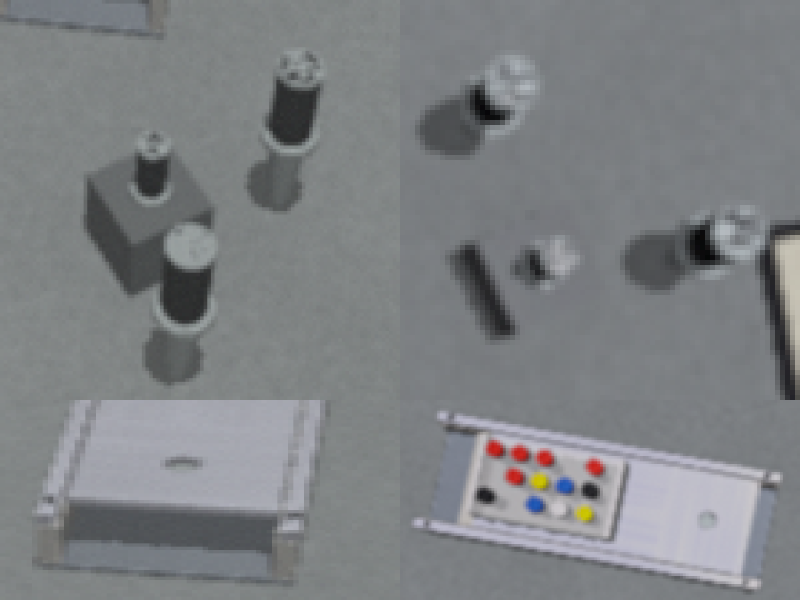

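The crop confirms it. The drift in the grey stand at side (351,275) / top (399,177) is clearly the smallest, and the other two, about 149 mm high and standing free on the bench, are oversize. I'll triangulate the drift head and the hole roughly, then move above the stand and look with the wrist camera.

```bash
cat >> h.py <<'E'
from scipy.spatial.transform import Rotation as Ro
def quat(a):
    y=np.array([np.cos(a),np.sin(a),0]);z=np.array([0,0,-1.]);q=Ro.from_matrix(np.c_[np.cross(y,z),y,z]).as_quat();return [q[3],q[0],q[1],q[2]]
def tri(*rs):
    A=0;b=0
    for o,d in rs:
        d=d/np.linalg.norm(d);M=np.eye(3)-np.outer(d,d);A=A+M;b=b+M@o
    p=np.linalg.solve(A,b);return p,[np.linalg.norm(np.cross(p-o,d/np.linalg.norm(d))) for o,d in rs]
def best(p,a):
    "the half-turn choice with the smaller joint motion"
    q0=state()["joint_pos"];o=[]
    for k in(0,np.pi):
        q=inverse_kinematics(list(p),quat(a+k))
        if q is not None:o.append((np.abs(np.array(q)-q0).max(),quat(a+k),q))
    return min(o,key=lambda t:t[0])[1:]
E
python3 - <<'E'
from h import *
import pickle
d=pickle.load(open("im0.pkl","rb"));T,S=d["top"],d["side"]
print("hole",tri(ray(T,312.8,184.6),ray(S,334.3,198.6)), plane(T,312.8,184.6,.064),plane(S,334.3,198.6,.064))
print("drift head",tri(ray(T,400.6,175.7),ray(S,351,264)))
p=[0.578,-0.265,0.235];q,j=best(p,np.radians(-34));print(j)
t=state()["time"];move_to(p,q);print(state()["time"]-t,state()["ee_pos"])
w=get_image("wrist");pickle.dump(w,open("w1.pkl","wb"));cv2.imwrite("pics/w1.png",w["frame"])
print(np.linalg.inv(w["view"]).round(3),w["camera_matrix"])
E
```

```text
hole (array([ 0.56479324, -0.01241601,  0.06611427]), [np.float64(3.947312409127349e-05), np.float64(3.947312409123068e-05)]) [ 0.56493362 -0.01240847  0.064     ] [ 0.56509035 -0.01039585  0.064     ]
drift head (array([ 0.57784016, -0.26195238,  0.11062191]), [np.float64(0.0018692830709975594), np.float64(0.0018692830709973324)])
[-4.83378414e-01  1.90660782e-01  1.11418413e+00 -4.44089210e-16
  1.83674774e+00  1.10033532e-01]
1.8333000000000002 [ 0.57745444 -0.26606126  0.23501559]
[[ 0.828  0.533  0.172  0.625]
 [-0.56   0.788  0.254 -0.195]
 [-0.    -0.307  0.952  0.389]
 [ 0.     0.     0.     1.   ]] [[280.54642549   0.         317.40970668]
 [  0.         280.54642549 198.3134056 ]
 [  0.           0.           1.        ]]
```

View pics/w1.png

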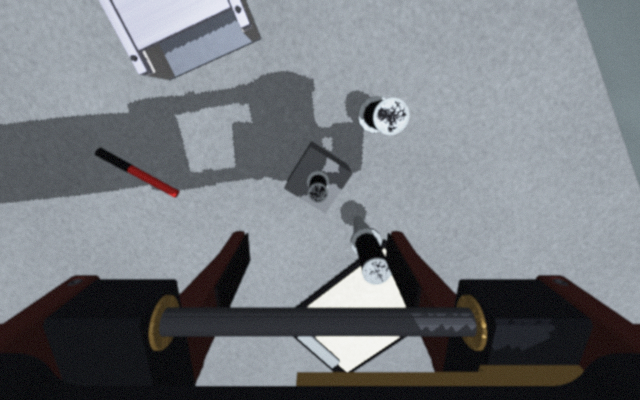

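Wrist view: the head of the small drift is at (319,188) in its stand, with the oversize ones at (385,115) and (375,268). The gripper's closing line is clear of both. I'll refine the head position from wrist and top together, then grasp.

```bash
python3 - <<'E'
from h import *
import pickle
w=pickle.load(open("w1.pkl","rb"));d=pickle.load(open("im0.pkl","rb"))
P=cloud(w);m=(P[...,2]>.104)&(P[...,2]<.12);m[:,:290]=0;m[:,350:]=0;m[:165]=0;m[215:]=0
v,u=np.nonzero(m);print(m.sum(),u.mean(),v.mean(),P[m].mean(0))
uc,vc=(u.min()+u.max())/2,(v.min()+v.max())/2
pw=plane(w,u.mean(),v.mean(),.112);print("wrist",pw,uc,vc)
Tm=cloud(d["top"]);mt=(Tm[...,2]>.106)&(Tm[...,2]<.125);mt[:,:392]=0;mt[:,410:]=0;mt[:168]=0;mt[185:]=0
v2,u2=np.nonzero(mt);print(mt.sum(),u2.mean(),v2.mean(),plane(d["top"],u2.mean(),v2.mean(),.112))
print("tri wrist+top",tri(ray(w,u.mean(),v.mean()),ray(d["top"],u2.mean(),v2.mean())))
ms=(P[...,2]>.055)&(P[...,2]<.07);ms[:,:270]=0;ms[:,370:]=0;ms[:120]=0;ms[230:]=0
print("stand top",P[ms].mean(0),np.median(P[ms][:,2]),ms.sum())
c=cv2.minAreaRect(P[ms][:,:2].astype(np.float32)*1000);print(c)
E
```

```text
330 317.6424242424242 192.3909090909091 [ 0.57862993 -0.263341    0.11198764]
wrist [ 0.57864621 -0.26331709  0.112     ] 317.5 192.0
45 400.93333333333334 175.55555555555554 [ 0.57996415 -0.26275112  0.112     ]
tri wrist+top (array([ 0.57947877, -0.26187458,  0.11709208]), [np.float64(0.0001763786803743747), np.float64(0.00017637868037437835)])
stand top [ 0.5805999  -0.26074537  0.06243097] 0.06226839637219798 2014
((588.557861328125, -287.7817077636719), (60.395992279052734, 112.19389343261719), 23.176156997680664)
```

```bash
python3 - <<'E'
from h import *
import pickle
q=quat(0); q,j=best([.579,-.263,.16],np.radians(-34))
move_l([.579,-.263,.15],.12,q); move_l([.579,-.263,.083],.08); s=state();print(s["time"],s["ee_pos"],s["ft_force"])
close();s=state();print(s["finger_gap"],s["finger_force"],s["ft_force"])
move_l([.579,-.263,.16],.08);s=state();print(s["time"],s["ee_pos"],s["finger_gap"],s["ft_force"])
w=get_image("side");cv2.imwrite("pics/s2.png",cv2.resize(w["frame"][150:350,220:440],(660,600)))
E
```

```text
3.875 [ 0.57936198 -0.26317425  0.08379741] [-0.36407803 -0.3474584   1.00820088]
0.01912940676623874 29.99748408794403 [ 0.09556173  0.24384136 -1.00983921]
6.05 [ 0.57872133 -0.26285051  0.15904086] 0.019449967697263922 [ 0.52715655  0.73627503 -2.21882314]
```

View pics/s2.png

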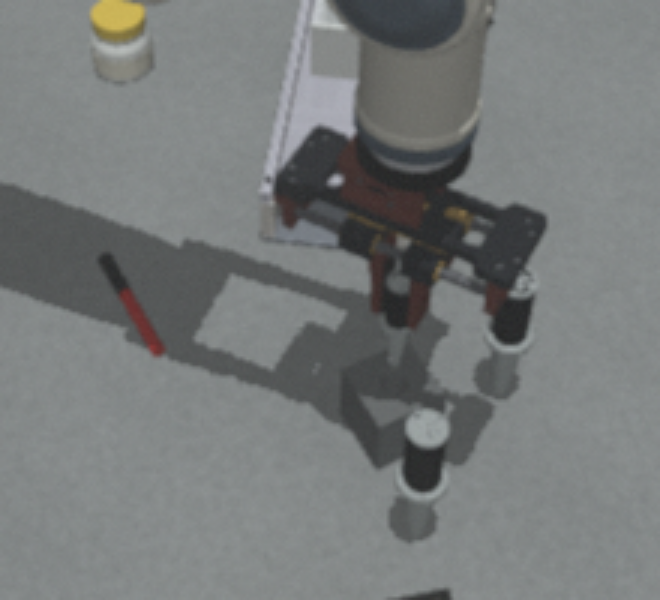

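The drift is held between the fingers (330,290) and clear of the stand. Next I move to just short of the hole and look at it with the wrist camera.

```bash
python3 - <<'E'
from h import *
import pickle
p=[.552,-.071,.165]
q,j=best(p,np.radians(-12.4));print(j)
move_l([.575,-.25,.18],.1);move_to(p,q)
s=state();print(s["time"],s["ee_pos"],s["finger_gap"],s["ft_force"],s["moment"])
w=get_image("wrist");pickle.dump(w,open("w3.pkl","wb"))
g=w["frame"];cv2.imwrite("pics/w3.png",g)
print(proj(w,[.565,-.011,.064]))
E
```

```text
[-1.89049834e-01 -2.91423753e-02  1.46926088e+00 -4.44089210e-16
  1.70147415e+00  2.73709934e-02]
7.2417 [ 0.55221168 -0.07188433  0.16509234] 0.019580784693214434 [ 0.28590202 -0.25997495 -2.34145452] [-0.01909404 -0.08078027  0.02260978]
[317.01863407 135.93054552]
```

View pics/w3.png

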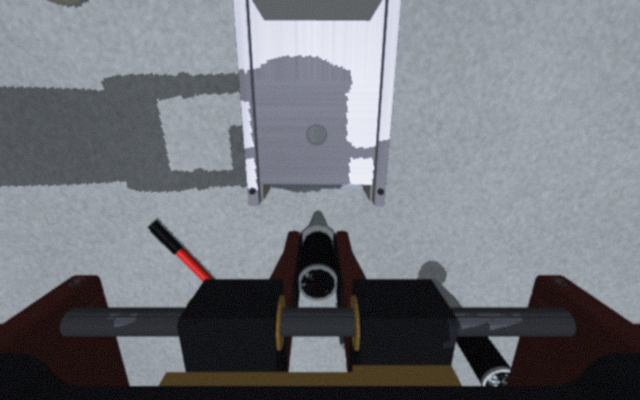

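The wrist view shows the tray hole at (317,134) in the gripper's shadow and the drift tip at (318,217), pointing straight down. I'll measure the hole centre and check the depth inside it for any sign of the keeper.

```bash
python3 - <<'E'
from h import *
import pickle
w=pickle.load(open("w3.pkl","rb"));d=pickle.load(open("im0.pkl","rb"));g=cv2.cvtColor(w["frame"],cv2.COLOR_BGR2GRAY)
P=cloud(w);b=w["frame"].astype(int)
print(g[122:148:2,302:334:2]); print((P[122:148:2,302:334:2,2]*1000).round().astype(int))
u,v=317,134;print(plane(w,u,v,.064),tri(ray(w,u,v),ray(d["top"],312.8,184.6)),tri(ray(w,u,v),ray(d["side"],334.3,198.6)))
# rails & frame direction
m=(P[...,2]>.058)&(P[...,2]<.07);m[200:]=0
print(np.median(P[120:180,280:350,2]))
r=(P[...,2]>.0)  # tray ends
T=cloud(d["top"]);mt=(T[...,2]>.05)&(T[...,2]<.2)&(T[...,0]>.45)&(T[...,0]<.75)&(T[...,1]>-.1)&(T[...,1]<.26)
print(cv2.minAreaRect((T[mt][:,:2]*1000).astype(np.float32)))
E
```

```text
[[127 130 130 125 129 131 126 128 129 130 128 129 126 126 128 129]
 [128 127 129 129 126 123 113 115 114 121 127 130 127 129 130 128]
 [127 126 123 121 111 107 109 109 105 110 106 124 126 123 127 130]
 [122 120 123 107 110 113 113 114 112 109 104 102 121 124 128 125]
 [124 124 116 110 110 115 109 111 110 106 111 107 113 121 126 127]
 [125 126 113 112 109 118 111 109 111 108 104 110 110 124 122 123]
 [128 124 110 111 113 117 112 112 107 108 108 112 103 122 128 127]
 [125 126 110 109 111 115 113 110 113 106 105 107 107 124 125 125]
 [123 127 118 100 111 114 114 109 108 106 109 103 114 129 127 128]
 [124 129 118 107 105 113 111 111 109 105 101 104 122 126 123 126]
 [123 120 122 116 108 108 109 107 102 102 101 115 121 125 126 128]
 [126 124 125 123 117 113 106 100 102 109 115 128 131 126 129 127]
 [122 124 125 122 122 119 119 120 122 120 128 124 123 123 126 124]]
[[ 64  64  64  64  64  65  64  65  65  65  65  63  65  63  64  64]
 [ 64  64  64  64  65  64  64  64  63  65  64  66  64  65  64  63]
 [ 64  65  63  63  64  64  55  56  55  55  63  64  65  63  65  66]
 [ 64 319  66  64  55  55  
[... 343 characters left out ...]
55  55  56  55  63  65  65  65]
 [ 65  63  64  63  54  55  58  55  55  54  55  58  64  65  63  64]
 [ 65  65  64  65  62  55  55  54  54  55  58  65  64  64  64  65]
 [ 64  64  64  64  65  64  61  60  61  64  64  66  64  64  64  63]
 [ 65  64  65  65  64  65  63  66  65  64  64  64  65  65  65  64]]
[ 0.56534797 -0.009352    0.064     ] (array([ 0.56567416, -0.01155979,  0.04743729]), [np.float64(0.0010427129436549765), np.float64(0.0010427129436549947)]) (array([ 0.5652708 , -0.00943062,  0.0629804 ]), [np.float64(5.691354988886726e-05), np.float64(5.691354988909033e-05)])
0.0641337278279028
((590.7393798828125, 99.51399993896484), (354.8586730957031, 130.47203063964844), 77.34825897216797)
```

Everything visible in the hole is steel at 55 mm, so the keeper hole is well away from the tray hole. From the dock outline, the tray hole is about 12–15 mm to the -y side of keeper_place. The keeper hole must then be on the +y side, and I'll search that way. First I descend gently into the tray hole.

```bash
cat >> h.py <<'E'
import json
U=np.array([.217,.976,0]);U/=np.linalg.norm(U);X=np.array([U[1],-U[0],0]);Z=np.array([0,0,1.])
Q=quat(np.radians(-12.4))
def F(base=0,n=1):
    f=np.mean([state()["ft_force"] for _ in range(n)],0)-base
    return np.array([f@X,f@U,f[2]])
E
python3 - <<'E'
from h import *
import pickle
w=pickle.load(open("w3.pkl","rb"));print("tip px",proj(w,[.5522,-.0719,.0932]),proj(w,[.5522,-.0719,.115]))
q,_=best([.5652,-.0103,.16],np.radians(-12.4))
move_l([.5652,-.0103,.160],.08,q);move_l([.5652,-.0103,.140],.05);hold(.3)
s=state();print(s["time"],s["ee_pos"],s["ft_force"]);base=s["ft_force"].copy();np.save("base.npy",base)
c=np.array([.5652,-.0103,.140])
while c[2]>.1255:
    c[2]-=.001;move_l(c,.02);f=F(base);s=state()
    print(round(s["time"],2),s["ee_pos"].round(4),f.round(1))
    if f[2]>3 or np.linalg.norm(f)>6:break
np.save("c.npy",c)
w=get_image("wrist");cv2.imwrite("pics/w4.png",w["frame"][60:360,160:480])
E
```

```text
tip px [317.74548813 212.90749501] [317.77149702 222.78840304]
9.0667 [ 0.56536083 -0.01028969  0.14037417] [-0.2164999  -0.01321135 -2.46518406]
9.32 [ 0.5652 -0.0103  0.1389] [-0.4 -0.1  1.7]
9.57 [ 0.5651 -0.0103  0.1379] [-0.2  0.4  0.6]
9.82 [ 0.5651 -0.0103  0.1369] [-0.1 -0.1  0.7]
10.07 [ 0.5652 -0.0103  0.1359] [-0.2 -0.6  0.1]
10.32 [ 0.5652 -0.0103  0.1349] [-0.3  0.4 -0.5]
10.57 [ 0.5652 -0.0103  0.1339] [ 0.  -0.4  1. ]
10.82 [ 0.5651 -0.0103  0.1329] [-0.5  0.6  0.7]
11.07 [ 0.5652 -0.0103  0.1319] [-0.   0.   2.1]
11.32 [ 0.5652 -0.0103  0.1309] [-0.4  0.4  0.8]
11.57 [ 0.5651 -0.0103  0.1299] [ 0.2 -0.1  1.2]
11.82 [ 0.5652 -0.0103  0.1289] [0.7 0.9 0.5]
12.07 [ 0.5651 -0.0103  0.1279] [1.1 0.3 0.9]
12.32 [ 0.5651 -0.0103  0.1269] [-0.1  0.3  1. ]
12.57 [ 0.5652 -0.0103  0.126 ] [ 0.3 -0.6  1.4]
12.82 [ 0.5653 -0.0103  0.1259] [-1.6 -0.5  6.2]
```

View pics/w4.png

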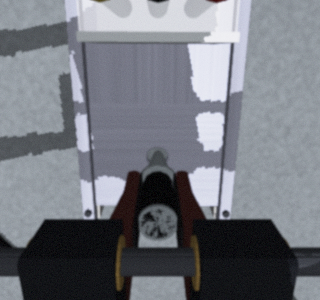

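The drift has passed through the tray hole and rests lightly on the keeper (wrist crop: tip in the hole at (157,155)). Contact came at TCP z 0.126, as expected. Now I search toward +y with a light press.

```bash
python3 - <<'E'
from h import *
base=np.load("base.npy");c=np.load("c.npy");c0=c.copy()
while (c-c0)@U<.037:
    f=F(base);c=c+U*.0012+Z*np.clip((f[2]-4.5)*.00015,-.0008,.0006);move_l(c,.02)
    f=F(base);s=state();e=s["ee_pos"]
    print(round(s["time"],2),((e-c0)@U*1e3).round(1),((e-c0)@X*1e3).round(1),(e[2]*1e3).round(1),(c[2]*1e3).round(1),f.round(1),round(s["finger_gap"]*1e3,1))
    if np.linalg.norm(f)>18: print("force");break
    if e[2]<.1235: print("drop");break
np.save("c.npy",c)
E
```

```text
13.12 1.0 0.2 125.9 125.4 [-1.4 -1.9  6.6] 19.4
13.37 2.1 0.2 125.9 125.8 [ 0.4 -2.5  5.8] 19.2
13.62 3.5 0.2 125.9 126.0 [ 0.1 -3.1  5.4] 19.5
13.87 4.9 0.0 125.9 126.1 [ 1.2 -2.3  5.4] 19.7
14.12 5.6 -0.0 125.9 126.2 [ 0.7 -5.1  3.8] 19.7
14.37 6.6 -0.0 125.9 126.1 [ 0.3 -5.7  3.2] 19.4
14.62 7.7 0.0 125.9 125.9 [ 1.1 -4.6  4.9] 19.4
14.87 8.7 -0.0 125.8 126.0 [ 1.1 -6.   3.7] 19.5
15.12 10.0 0.0 125.8 125.9 [ 1.  -6.2  3.8] 19.5
15.37 11.2 0.0 125.8 125.8 [ 1.2 -6.1  4.4] 19.5
15.62 12.4 0.0 125.7 125.7 [ 0.8 -5.9  3.2] 19.2
15.87 13.6 0.0 125.7 125.5 [ 0.3 -6.2  5. ] 19.4
16.12 14.8 0.0 125.6 125.6 [ 0.5 -6.2  4.7] 19.3
16.37 16.0 0.0 125.6 125.6 [ 1.  -6.2  4.6] 19.8
16.62 17.2 0.0 125.6 125.7 [ 1.7 -6.4  3.7] 19.6
16.87 18.4 0.0 125.5 125.5 [ 1.1 -5.9  4.1] 19.4
17.12 19.6 0.0 125.4 125.5 [ 1.1 -6.2  4. ] 19.8
17.37 20.9 -0.0 125.4 125.4 [-0.2 -6.2  4.5] 19.8
17.62 22.1 0.0 125.3 125.4 [ 0.7 -5.6  4.8] 19.5
17.87 23.3 0.0 125.4 125.4 [ 1.  -7.2  4. ] 20.1
18.12 24.5 -0.0 125.3 125.4 [ 1.3 -6.7  5.2] 19.5
18.37 25.7 -0.0 125.3 125.5 [ 1.4 -6.4  3.8] 19.2
18.62 26.9 0.0 125.3 125.4 [ 0.3 -5.5  3.7] 19.8
18.87 28.1 0.0 125.2 125.2 [ 1.7 -6.2  3.6] 19.6
19.12 29.3 0.0 125.1 125.1 [ 0.7 -5.6  4.2] 19.5
19.37 30.5 -0.0 125.1 125.1 [ 1.  -5.3  3.7] 19.4
19.62 31.7 0.0 125.0 124.9 [ 0.4 -6.3  5.3] 19.4
19.87 32.9 -0.0 124.9 125.1 [ 0.2 -5.8  4.1] 19.3
20.12 34.2 -0.0 124.8 125.0 [ 1.2 -6.   3.9] 19.8
20.37 35.5 -0.1 124.6 124.9 [ 0.6 -5.6  3.4] 19.4
20.62 36.8 -0.1 124.5 124.8 [ 2.1 -5.6  3.1] 19.4
```

There was no drop over 36 mm, and z sank slowly by 1.4 mm, so the drift may be tilting in the grip. I'll look.

```bash
python3 - <<'E'
from h import *
import pickle
w=get_image("wrist");s=get_image("side");t=get_image("top");pickle.dump((w,s,t),open("w5.pkl","wb"))
a=cv2.resize(w["frame"][90:310,220:420],(400,440));b=cv2.resize(s["frame"][130:240,280:380],(400,440))
cv2.imwrite("pics/w5.png",np.hstack([a,b]))
e=state()["ee_pos"];print(e,proj(w,e-[0,0,.0718]),proj(w,e+[0,0,.029]),state()["moment"])
E
```

```text
[0.57307644 0.02558629 0.12450553] [317.83390121 212.95873339] [317.87501916 282.29194302] [-1.30643841  0.03633638 -0.00139427]
```

View pics/w5.png

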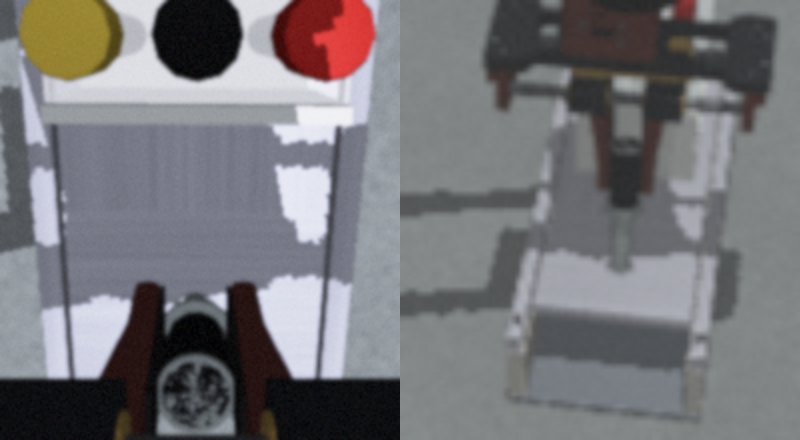

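The drift has tilted in the grip: its tip lags toward -y, and in the wrist view the collar hides it. I'll lift it out, back off, and measure the tray hole, anything of the keeper hole visible through it, and the drift's tilt.

```bash
python3 - <<'E'
from h import *
import pickle
c=np.load("c.npy");base=np.load("base.npy")
c=state()["ee_pos"].copy();c[2]=.150;move_l(c,.06);print(F(base));c[2]=.17;c-=U*.06;move_l(c,.1);hold(.2)
e=state()["ee_pos"];print(state()["time"],e,F(base),state()["finger_gap"])
w=get_image("wrist");s=get_image("side");pickle.dump((w,s,e),open("w6.pkl","wb"))
a=cv2.resize(w["frame"][60:310,220:420],(400,500));b=cv2.resize(s["frame"][140:265,280:380],(400,500))
cv2.imwrite("pics/w6.png",np.hstack([a,b]))
np.save("c.npy",c)
E
```

```text
[0.47904509 0.03758824 0.13364226]
22.3167 [ 0.5600037  -0.03243639  0.16962297] [ 0.1726061   0.52013455 -0.57854291] 0.01928320737020846
```

View pics/w6.png

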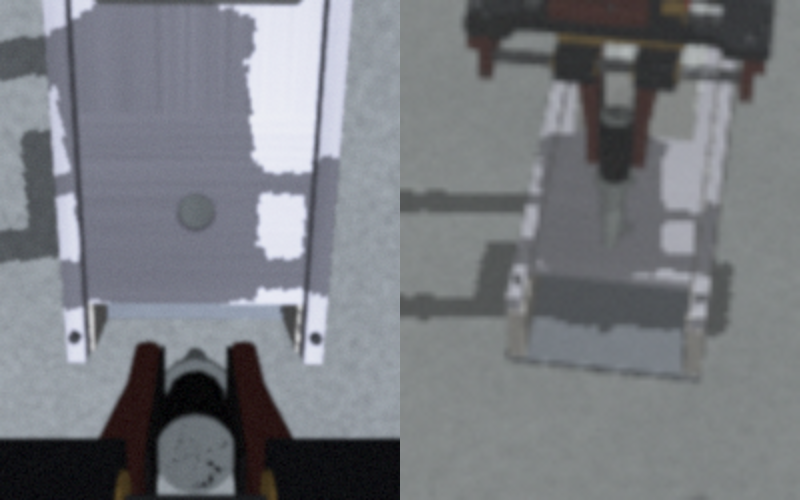

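```bash
python3 - <<'E'
from h import *
import pickle
w,s,e=pickle.load(open("w6.pkl","rb"));w0=pickle.load(open("w3.pkl","rb"))
P=cloud(w)
print("hole",plane(w,317.5,166,.064)); print((P[154:178:2,304:332:2,2]*1000).round().astype(int))
print(w["frame"][154:178:2,304:332:2].mean(-1).round().astype(int))
g=e+np.array([0,0,.011])
for th in np.arange(0,.31,.03):
    d=-np.sin(th)*U-np.cos(th)*Z; print(round(th,2),"tip",proj(w,g+d*.0828).round(1),"headtop",proj(w,g-d*.0172).round(1),"side tip",proj(s,g+d*.0828).round(1),"side head",proj(s,g-d*.0172).round(1))
E
```

```text
hole [0.56701147 0.00108521 0.064     ]
[[64 64 64 65 64 64 65 65 65 65 63 65 64 64]
 [64 66 65 64 63 64 63 65 65 65 63 65 64 63]
 [64 63 64 64 63 63 56 55 54 63 63 64 64 64]
 [63 65 64 64 56 56 56 56 54 55 55 64 64 64]
 [63 64 64 55 56 55 55 55 55 55 55 62 64 64]
 [64 63 64 55 55 55 55 55 55 55 55 56 64 63]
 [65 64 64 56 56 55 56 55 55 56 56 55 64 65]
 [64 64 63 54 56 55 55 56 55 55 55 58 64 65]
 [64 64 65 58 54 55 55 56 56 55 54 63 65 65]
 [64 65 63 64 56 54 56 55 56 55 60 65 65 63]
 [64 64 63 63 64 61 60 58 58 62 64 64 65 64]
 [65 64 64 64 65 66 65 64 63 65 65 64 64 65]]
[[126 127 123 123 123 129 129 128 130 123 130 126 127 127]
 [124 129 126 128 128 118 120 115 119 127 126 122 129 126]
 [122 125 121 117 112 108 109 106 105 106 121 123 124 124]
 [121 120 121 107 109 115 108 110 103 107 103 113 118 122]
 [125 121 116 107 108 111 111 108 103 108 104 107 122 126]
 [123 124 112 103 109 108 108 105 103 108 107 106 125 124]
 [129 122 107 104 113 110 114 106 106 104 102  98 115 123]
 [122 129 106  99 114 111 107 104 105 106 103  98 124 125]
 [122 125 114  94 104 111 112 106 102 104  97 1
[... 499 characters left out ...]
7.9 278.6] side tip [333.2 197.7] side head [334.5 167. ]
0.12 tip [317.8 223.9] headtop [317.9 277.7] side tip [333.1 198.4] side head [334.5 166.9]
0.15 tip [317.8 226.7] headtop [317.9 276.8] side tip [333.  198.9] side head [334.5 166.8]
0.18 tip [317.8 229.5] headtop [317.9 275.9] side tip [332.9 199.5] side head [334.6 166.7]
0.21 tip [317.7 232.2] headtop [317.9 274.9] side tip [332.8 200.1] side head [334.6 166.6]
0.24 tip [317.7 235. ] headtop [317.9 273.9] side tip [332.7 200.6] side head [334.6 166.5]
0.27 tip [317.7 237.9] headtop [317.9 272.9] side tip [332.5 201.1] side head [334.6 166.4]
0.3 tip [317.7 240.7] headtop [317.9 272. ] side tip [332.4 201.6] side head [334.6 166.3]
```

The tray moved only about 11 mm while the arm moved 37 mm. The drift slipped in the pads, tilting about 0.24 rad about the closing line. The fix is to tilt the tool so the drift is upright, set it back in the stand, and regrip. I'll then search with the closing line along the slide, so the pads themselves resist the tilting. The tubes are about 103 mm from the hole and the body half-length is 89 mm, so this fits.

```bash
cat >> h.py <<'E'
def qtilt(a,th):
    q=quat(a);r=Ro.from_rotvec(th*X)*Ro.from_quat([q[1],q[2],q[3],q[0]]);k=r.as_quat();return [k[3],k[0],k[1],k[2]]
E
python3 - <<'E'
from h import *
import pickle
from scipy.optimize import fsolve
w,s,e=pickle.load(open("w6.pkl","rb"));g=e+np.array([0,0,.011])
def pts(x):
    th,d=x[0],x[1]*.01;n=-np.sin(th)*U-np.cos(th)*Z;o=g-d*U;return o+n*.0828,o-n*.0172
r=fsolve(lambda x:[proj(w,pts(x)[0])[1]-237.5,proj(w,pts(x)[1])[1]-286],[.2,.3]);print("theta,d(cm)",r)
T=cloud(pickle.load(open("im0.pkl","rb"))["top"])[...,:];rel=T-np.array([.5652,-.0103,0]);uu=rel@np.r_[U];zz=T[...,2];xx=rel@X
m=(uu>.095)&(uu<.22)&(abs(xx)<.045)&(zz>.1);print("rack top z",np.percentile(zz[m],[10,30,50]),"tube front u",np.percentile(uu[m&(zz>.15)],1))
th=.24;d=.003
off=Ro.from_rotvec(th*X).apply(-(d+.0828*np.sin(th))*U+(.011-.0828*np.cos(th))*Z);print("tip off from TCP tilted",off)
q=qtilt(np.radians(-12.4),th)
for z in(.13,.08): print(inverse_kinematics(list(np.array([.579,-.2625,z])-off*[1,1,0]),q))
E
```

```text
theta,d(cm) [0.19454719 0.64288622]
rack top z [0.11930495 0.12143805 0.123319  ] tube front u 0.10529563775115526
tip off from TCP tilted [-0.00119994 -0.00539696 -0.07282839]
[-0.59068492  0.24561618  1.254218    0.22608364  1.72645669 -0.34856999]
[-0.59068492  0.26496472  1.32077816  0.22389201  1.64271054 -0.36785487]
```

```bash
python3 - <<'E'
from h import *
base=np.load("base.npy");th=.19;d=.0065
off=Ro.from_rotvec(th*X).apply(-(d+.0828*np.sin(th))*U+(.011-.0828*np.cos(th))*Z)
q=qtilt(np.radians(-12.4),th);c=np.array([.579,-.2622,0])-off;z0=-off[2]
c[2]=z0+.075;move_to(c,q);hold(.15)
w=get_image("wrist");cv2.imwrite("pics/w7.png",w["frame"][120:320,240:400])
b=state()["ft_force"].copy();print(state()["time"],state()["ee_pos"],c)
for tz in(.064,.058,.050,.042,.034,.026,.020,.016):
    c[2]=z0+tz;move_l(c,.05);f=F(b);print(tz,f.round(1))
    if np.linalg.norm(f)>10:print("stop");break
print(state()["time"]);np.save("c.npy",c)
E
```

```text
23.5167 [ 0.58150766 -0.25194404  0.1490212 ] [ 0.58083623 -0.25394119  0.14822554]
0.064 [ 0.3 -0.6 -0.5]
0.058 [-0.6 -1.3  0.4]
0.05 [-0.9 -1.1  0.1]
0.042 [-0.6 -1.  -0.6]
0.034 [-0.8  0.  -0.6]
0.026 [ 0.3 -0.4 -0.3]
0.02 [-1.2 -0.9  0.3]
0.016 [-0.  -0.9  0.6]
25.9
```

```bash
python3 - <<'E'
from h import *
c=np.load("c.npy");gripper_open();c[2]=.150;move_l(c,.12)
q,_=best([.5793,-.2628,.150],np.radians(-34))
move_to([.5793,-.2628,.125],q);move_l([.5793,-.2628,.079],.08)
s=state();print(s["time"],s["ee_pos"],s["ft_force"])
close();zg=state()["ee_pos"][2];print(state()["finger_gap"],zg)
move_l([.5793,-.2628,.165],.12);print(state()["time"],state()["finger_gap"],state()["finger_force"])
p=[.5669,.0003,.165];q,j=best(p,np.radians(77.4));print(j)
move_to(p,q);hold(.2);s=state();print(s["time"],s["ee_pos"],s["finger_gap"])
base=s["ft_force"].copy();np.save("base.npy",base);np.save("zoff.npy",zg-.062)
w=get_image("wrist");t=get_image("side")
a=cv2.resize(w["frame"][60:310,220:420],(400,500));b=cv2.resize(t["frame"][130:255,280:380],(400,500))
cv2.imwrite("pics/w8.png",np.hstack([a,b]));e=s["ee_pos"];o=zg-.062
print("tip px",proj(w,e-[0,0,o+.05]),"head",proj(w,e-[0,0,o-.05]),"hole",proj(w,[.567,.0011,.064]))
E
```

```text
28.9083 [ 0.57937523 -0.26283976  0.07914504] [ 0.75218188 -0.49570989  0.22202599]
0.0197243711858873 0.07899109813404917
30.825 0.019510096883501197 29.999670088291168
[-5.94821160e-02 -1.28472822e-03  1.44168204e+00 -4.44089210e-16
  1.70119535e+00 -1.41036696e+00]
32.3917 [ 5.66981769e-01 -3.35196388e-04  1.64837992e-01] 0.019787857462062054
tip px [315.85925278 214.0614797 ] head [314.73487379 285.24778841] hole [317.52523183 201.10067727]
```

View pics/w8.png

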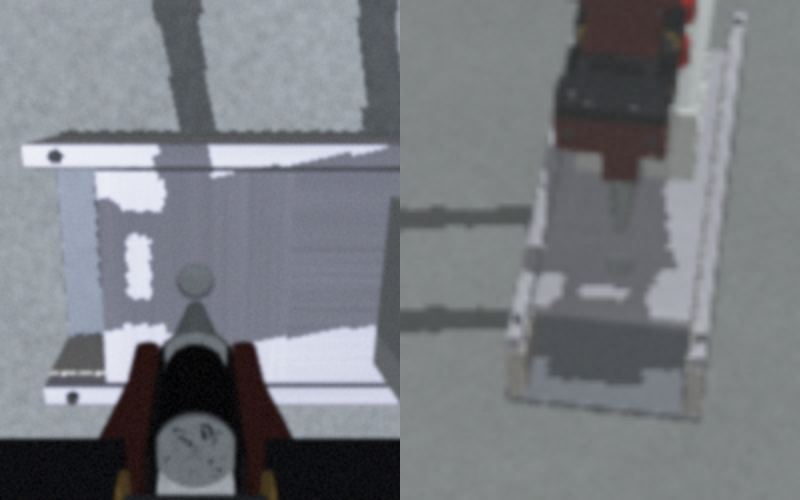

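The drift is upright in the grip again. The tray hole is at crop (195,280), which is wrist (317,200) and as predicted. Now I insert and search toward +y.

```bash
python3 - <<'E'
from h import *
base=np.load("base.npy");c=np.array([.5669,.0003,.165])
for z in(.135,.130,.126,.124):
    c[2]=z;move_l(c,.05);f=F(base);print(z,f.round(1))
    if np.linalg.norm(f)>8:raise SystemExit("early contact")
for _ in range(6):
    c[2]-=.0007;move_l(c,.02);f=F(base)
    if f[2]>4:break
s=state();print(s["time"],s["ee_pos"],f.round(1));c0=c.copy();z0=s["ee_pos"][2]
while (c-c0)@U<.036:
    f=F(base);c=c+U*.0014+Z*np.clip((f[2]-4.5)*.00015,-.0008,.0006);move_l(c,.02)
    f=F(base);s=state();e=s["ee_pos"]
    print(round(s["time"],2),((e-c0)@U*1e3).round(1),((e-c0)@X*1e3).round(1),(e[2]*1e3).round(1),(c[2]*1e3).round(1),f.round(1))
    if np.linalg.norm(f)>17: print("force");break
    if e[2]<z0-.002: print("drop");break
np.save("c.npy",c)
E
```

```text
0.135 [-0.9 -0.7 -0.1]
0.13 [ 0.3 -0.8  0.9]
0.126 [ 0.4 -0.  -0.2]
0.124 [-0.1 -1.6  1.1]
34.9917 [5.67051125e-01 2.81366117e-04 1.21882694e-01] [-1.7 -1.2  5.2]
35.24 1.0 0.3 121.9 121.3 [-1.3 -3.1  7.4]
35.49 2.8 0.2 121.9 121.7 [-1.3 -3.2  5.3]
35.74 3.5 0.2 121.9 121.9 [-0.7 -4.9  6.7]
35.99 4.2 0.2 121.9 122.2 [ 1.3 -7.3  4.3]
36.24 5.1 0.1 121.9 122.2 [ 0.3 -9.   5.1]
36.49 6.5 0.2 121.9 122.2 [-0.1 -8.7  4.7]
36.74 7.9 0.1 121.9 122.3 [-0.  -8.5  3.8]
36.99 9.3 0.2 121.9 122.2 [ 0.1 -8.5  4.1]
37.24 10.9 0.2 121.8 122.1 [-0.8 -7.9  4.3]
37.49 12.6 0.1 121.8 122.1 [-0.4 -6.8  4. ]
37.74 14.3 0.1 121.7 122.0 [ 0.4 -6.6  4.1]
37.99 15.8 0.1 121.7 121.9 [ 0.3 -7.6  4.4]
38.24 17.1 0.1 121.7 121.9 [-0.5 -5.4  4.2]
38.49 18.6 0.2 121.7 121.9 [ 0.2 -6.8  5.7]
38.74 19.9 0.1 121.7 122.1 [-0.5 -7.   3.5]
38.99 21.4 0.1 121.6 121.9 [ 0.4 -6.   4.1]
39.24 22.8 0.2 121.7 121.8 [ 0.5 -5.9  4.9]
39.49 24.0 0.2 121.7 121.9 [-0.1 -5.9  4.8]
39.74 25.0 0.2 121.8 122.0 [ 0.4 -8.6  6.1]
39.99 26.2 0.2 121.9 122.2 [ 0.  -8.5  4.8]
40.24 27.4 0.2 121.9 122.2 [ 0.1 -9.2  4.9]
40.49 28.7 0.2 121.9 122.3 [-0.2 -9.4  4.1]
40.74 30.0 0.2 121.9 122.2 [ 0.3 -9.5  5.2]
40.99 31.2 0.2 121.9 122.3 [  0.9 -10.4   4.8]
41.24 31.6 0.2 121.9 122.4 [ -0.4 -12.7   5.5]
41.49 32.3 0.1 121.9 122.5 [ -0.1 -15.5   6.3]
```

No drop, and the resistance rose as if the tray had reached its end stop. I've used up my pictures, so I'll check numerically: tray position from the tube tops in the top view, and drift tilt from the wrist depth.

```bash
python3 - <<'E'
from h import *
import pickle
d=pickle.load(open("im0.pkl","rb"));t=get_image("top");w=get_image("wrist");sd=get_image("side");s=state();e=s["ee_pos"];pickle.dump((t,w,sd,e),open("w9.pkl","wb"))
print(s["time"],e,F(np.load("base.npy")))
def comps(im,lo=.158):
    P=cloud(im);m=((P[...,2]>lo)&(P[...,2]<.19)&(P[...,0]>.5)&(P[...,0]<.72)&(P[...,1]>.03)&(P[...,1]<.33)).astype(np.uint8)
    k,L,st,c=cv2.connectedComponentsWithStats(m);return [(c[i].round(1),st[i,4],plane(im,*c[i],.175).round(4)) for i in range(1,k) if 20<st[i,4]<80]
h=np.array([.5652,-.0103,0])
for im in(d["top"],t): print(sorted([(((p-h)@U*1e3).round(1),((p-h)@X*1e3).round(1)) for _,_,p in comps(im)]))
P=cloud(w);r=P-e;ok=(np.hypot(r@U,r@X)<.04)
for lo,hi in((.027,.045),(-.03,-.012),(-.05,-.03)):
    m=ok&(r[...,2]>lo)&(r[...,2]<hi)&(np.abs(r@U)<(.04));q=r[m];print(lo,len(q),"U",np.percentile(q@U,[2,50,98]).round(4) if len(q) else"","X",np.percentile(q@X,[2,50,98]).round(4) if len(q) else "", "z",np.percentile(q[:,2],[2,98]).round(4) if len(q) else "")
# walls / dock ends from initial top view, rails
T=cloud(d["top"]);z=T[...,2];rel=T-h;uu=rel@U;xx=rel@X
m=(z>.058)&(z<.075)&(abs(xx)>.055)&(abs(xx)<.075)&(uu>-.15)&(uu<.32)
print("rail u range",np.percentile(uu[m],[.5,99.5]),"x",np.percentile(xx[m],[1,99]))
E
```

```text
41.6417 [0.57403388 0.0317475  0.12194951] [  0.11206945 -14.63991203   5.22939674]
[(np.float64(111.8), np.float64(23.8)), (np.float64(111.9), np.float64(-0.1)), (np.float64(112.0), np.float64(-23.8)), (np.float64(135.5), np.float64(0.1)), (np.float64(135.8), np.float64(-23.6)), (np.float64(159.4), np.float64(23.8)), (np.float64(159.6), np.float64(0.4)), (np.float64(159.8), np.float64(-24.2)), (np.float64(183.6), np.float64(-0.0)), (np.float64(183.6), np.float64(23.8)), (np.float64(206.7), np.float64(-23.5)), (np.float64(207.5), np.float64(23.9))]
[(np.float64(173.1), np.float64(-23.9)), (np.float64(173.5), np.float64(0.3)), (np.float64(197.0), np.float64(-23.6)), (np.float64(197.0), np.float64(-0.2)), (np.float64(197.2), np.float64(24.0)), (np.float64(220.8), np.float64(0.3)), (np.float64(220.9), np.float64(23.8)), (np.float64(244.0), np.float64(24.0)), (np.float64(244.5), np.float64(-23.5))]
0.027 2425 U [-0.0182  0.0019  0.0216] X [-0.0121 -0.0073  0.009 ] z [0.0277 0.0443]
-0.03 171 U [-0.0089  0.0029  0.0114] X [-0.0128 -0.0099 -0.003 ] z [-0.0163 -0.012 ]
-0.05 126 U [-0.0065 -0.0001  0.0059] X [-0.0076 -0.0062 -0.003 ] z [-0.0489 -0.0305]
rail u range [-0.06238701  0.29232356] x [-0.06410552  0.06578657]
```

The tray is now at its +y stop (hole about 37 mm beyond where it started). The light 4.5 N press was probably carried by friction and wedging on the tray-hole wall, so the tip slid past the lower hole. From the clear views, the lower hole must lie 2–11 mm behind the present tray hole. I'll search back toward -y with about 8 N, and once the tip drops I'll follow it down with lateral compliance.

```bash
cat > s.py <<'E'
from h import *
base=np.load("base.npy")
def step(c,sp=.03):
    move_l(c,sp);f=F(base);s=state();e=s["ee_pos"]
    print(round(s["time"],2),((e-H)@U*1e3).round(1),((e-H)@X*1e3).round(1),(e[2]*1e3).round(1),((c-e)*1e3).round(1),f.round(1));return f,e,s["time"]
H=np.array([.5652,-.0103,0])
def search(c,du,umin,target=8.,zd=.1194):
    f=F(base)
    while abs((c-H)@U-umin)>.0015:
        c=c+U*du+Z*np.clip((f[2]-target)*.00015,-.0008,.0006);f,e,t=step(c)
        if np.linalg.norm(f)>22:print("force");return c,False
        if e[2]<zd:print("drop");return c,True
    return c,False
def descend(c,home=.081,tmax=60,dz=.0015,fmax=11.):
    stuck=0
    while True:
        f=F(base);e=state()["ee_pos"]
        a=np.where(np.abs(f[:2])>1.5,np.clip(f[:2]*.00025,-.0012,.0012),0)
        c=c+X*a[0]+U*a[1]
        if f[2]<fmax:c[2]=max(c[2]-dz,e[2]-.003)
        elif f[2]>fmax+4:c[2]+=.0006
        f,e,t=step(c)
        if np.linalg.norm(f)>26:c[2]+=.002;f,e,t=step(c);print("backoff")
        if e[2]<home+.0006 and f[2]>7:print("home?");return c,True
        if t>tmax:print("time");return c,False
        if c[2]<home-.006:return c,False
E
python3 - <<'E'
from s import *
c=np.load("c.npy");e=state()["ee_pos"]
c=e-U*.002;c[2]=.1215;step(c);c,ok=search(c,-.0013,.018)
if ok:c,ok=descend(c,tmax=56)
np.save("c.npy",c)
E
```

```text
42.0 41.0 -0.4 121.9 [-0.1 -0.1 -0.4] [-0.1 -2.6  7. ]
42.25 40.7 -0.4 121.9 [-0.4 -1.  -0.5] [-0.8  0.6  8.7]
42.5 40.0 -0.4 121.9 [-0.4 -1.5 -0.4] [-1.   3.4  7.8]
42.75 38.5 -0.4 121.9 [-0.4 -1.4 -0.4] [-1.5  4.2  8.5]
43.0 36.9 -0.4 121.8 [-0.3 -1.1 -0.3] [-1.   4.3  7.4]
43.25 35.3 -0.4 121.7 [-0.3 -0.8 -0.3] [-0.5  3.5  6.6]
43.5 33.8 -0.4 121.3 [-0.2 -0.6 -0.1] [0.2 4.  6.1]
43.75 32.4 -0.5 120.7 [-0.1 -0.6  0.2] [0.2 4.3 5.7]
44.0 31.2 -0.6 120.4 [-0.1 -0.7  0.2] [-0.3  5.6  6.5]
44.25 30.0 -0.6 120.2 [-0.1 -0.7  0.2] [-0.9  4.8  5.8]
44.5 28.6 -0.6 119.8 [-0.  -0.7  0.2] [-1.1  5.6  6.2]
44.75 27.4 -0.6 119.6 [-0.  -0.7  0.2] [-0.5  4.5  5.9]
45.0 26.1 -0.7 119.2 [ 0.  -0.7  0.2] [-0.3  5.8  5.9]
drop
45.25 26.6 -0.9 116.9 [ 0.4 -0.1  1. ] [0.3 4.4 2.2]
45.5 27.2 -0.9 115.4 [0.5 0.4 1. ] [-0.4  2.1  0.3]
45.75 27.6 -0.8 114.3 [0.4 0.5 0.6] [-0.9  0.4  0.4]
46.0 27.9 -0.6 113.2 [0.2 0.2 0.3] [-0.7 -0.7  0.9]
46.25 28.1 -0.6 111.8 [0.1 0.  0.2] [ 0.2 -1.1  0.5]
46.5 28.2 -0.6 110.3 [ 0.1 -0.   0.1] [-0.2  0.1  0.6]
46.75 28.3 -0.5 108.9 [-0.  -0.1  0.1] [-0.3  0.1  0.6]
47.0 2
[... 324 characters left out ...]
 29.5 -0.6 98.2 [0.1 0.1 0.2] [-0.4 -0.3  0.7]
48.75 29.5 -0.5 96.8 [0.1 0.1 0.1] [-0.1 -0.1  0.3]
49.0 29.5 -0.5 95.5 [ 0.   0.1 -0.1] [-1.7 -0.4  1.3]
49.25 29.4 -0.8 94.1 [-0.1  0.3 -0.1] [-1.7 -1.9  3.2]
49.5 29.3 -0.9 93.0 [-0.4 -0.1 -0.6] [-1.1 -1.   5.5]
49.75 29.2 -0.9 91.7 [-0.4  0.  -0.7] [-0.5 -1.1  7.1]
50.0 29.2 -0.9 90.3 [-0.4  0.1 -0.8] [-1.6 -1.9  7.5]
50.25 29.0 -1.1 88.8 [-0.7 -0.2 -0.9] [-0.4 -0.4  7.1]
50.5 29.0 -1.0 87.4 [-0.8 -0.2 -0.9] [ 0.  -0.1  6.8]
50.75 29.0 -1.0 85.9 [-0.8 -0.2 -1. ] [0.7 0.4 6.9]
51.0 29.0 -1.0 84.4 [-0.8 -0.1 -0.9] [-0.   0.1  7.7]
51.25 29.0 -1.0 82.9 [-0.8 -0.2 -0.9] [ 0.4 -0.3  7.7]
51.5 29.0 -1.0 81.4 [-0.8 -0.1 -0.9] [-0.4  0.3  7.7]
home?
```

It dropped and followed down smoothly with at most 8 N. I'll press until the collar seats and the force rises, then release and check.

```bash
python3 - <<'E'
from s import *
c=np.load("c.npy")
for _ in range(14):
    c[2]-=.0006;f,e,t=step(c)
    if f[2]>15:break
if f[2]>12:
    gripper_open();move_l(e+np.array([0,0,.001]),.05) if 0 else None
    print("gap",state()["finger_gap"],F(base))
    p=state()["ee_pos"].copy();p[2]=.19;move_l(p,.15)
    p-=U*.0;w=get_image("wrist");import pickle;pickle.dump((w,p),open("w10.pkl","wb"))
    P=cloud(w);r=P-e;m=(np.hypot(r@U,r@X)<.012)&(P[...,2]>.1)&(P[...,2]<.13)
    print(state()["time"],"head top z",np.median(P[m][:,2]),np.percentile(P[m][:,2],[5,95]),"centre",P[m].mean(0),m.sum(), "tray z",np.median(P[(np.hypot(r@U,r@X)<.04)&(np.hypot(r@U,r@X)>.022)][:,2]))
    k=(np.hypot(r@U,r@X)<.016)&(P[...,2]>.066)&(P[...,2]<.073);print("collar",np.median(P[k][:,2]),k.sum())
np.save("c.npy",c)
E
```

```text
51.75 29.0 -1.0 81.0 [-0.8 -0.1 -1.1] [-1.1  0.4  8.5]
52.0 29.0 -1.0 81.0 [-0.8 -0.1 -1.7] [-1.6 -0.1 11.2]
52.25 29.0 -0.9 80.9 [-0.9 -0.1 -2.3] [-1.5 -0.7 12.9]
52.5 29.0 -0.9 80.9 [-0.9 -0.1 -2.9] [-4.4 -1.2 15.4]
gap 0.08758268508726777 [ 0.10299229 -0.32391146  2.58765296]
54.5833 head top z 0.11394342824814067 [0.10421184 0.11517383] centre [0.56987354 0.01990241 0.11288388] 501 tray z 0.2784722049756336
collar 0.06894496203959127 186
```

The head top is at 0.114 m and the collar top at 0.069 m, so the collar is home on the 64 mm tray face. The arm is clear, so I'm handing in.

```bash
python3 -c "
from bench import *
print(job_done(),state()['time'])"
```

```text
the job is handed in; nothing more can be done
the job is handed in; nothing more can be done
```

The small drift is home through the tray and keeper, with its collar measured down on the tray. It was released with the arm clear and handed in at about 55 s, the wrist force never passing about 17 N while it was in the dock; the verdict itself was not shown to me.

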